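Weigh the honey jar and show its base to the date reader

TASK

Take the yellow-lidded honey jar out of the tray, set it gently and upright on the middle of the scale's pan without ever pressing the pan down to its stop, and leave it standing there on its own for a second to be weighed. Then pick it up again and hold it still in the air for the date reader: the jar's middle 20 cm straight out from the centre of the reader's window, base towards the window and square to it; finish while still holding it there. Leave the reader as it is set, and the other jar, cup, shaker and bowl where they stand.

Things in the scene. Friction and masses are not known exactly. Their poses are not given: they have to be found in the camera images.
- honey_center (a point): Honey jar, loose: round, straight-sided, 50 mm across and 70 mm tall, amber glass with a white paper band and a yellow lid (the lid, the top 14 mm, is narrower: 44 mm across), 0.16 to 0.25 kg. The point is the jar's centre, half-way up (35 mm over its base); its z axis runs along the jar from base to lid. It may be gripped anywhere round its side. It starts upright in the tray.
- honey_base (a point): Centre of the underside of the honey jar, 35 mm below honey_center along the jar's axis.
- honey: The honey jar itself; origin at the centre of its underside, z from base to lid.
- jam: Jam jar, loose, to be left alone: same shape and size as the honey jar but red with a red lid; origin at the centre of its underside. It stands in the tray 100 mm from the honey jar, along the tray's x axis; which end holds which jar varies.
- tray: Fixed wooden tray, 210 mm (its x) by 120 mm (its y), walls 5 mm thick and 12 mm high, inner floor 5 mm above the counter; origin at the centre of its underside. The two jars stand in a row along its x axis, 50 mm either side of its centre. Tray and scale stand one to the left and one to the right; which is where varies.
- scale: White portion scale, fixed, 190 mm (its x) by 150 mm (its y), housing 36 mm high, with a small display at its -x end; its round steel pan, 120 mm across and 5 mm thick, lies on top, centred 20 mm towards +x from the origin. Origin at the centre of the underside.
- pan_top (a point): Centre of the upper face of the scale's pan, marked with a thin grey circle 58 mm across; empty, it stands 60 mm above the counter. It sinks with the load.
- scale_pan (a joint): How far the pan has sunk, m: 0 empty, stop at 0.014. Sprung at 400 N/m, so the jar's own weight sinks it 4 to 6 mm and 5 N takes it nearly to the stop.
- reader: Date reader, standing on a fixed black foot 120 x 130 x 16 mm at the far side of the work, with a tilting square head between two grey cheeks (up to 0.13 m high overall); origin at the centre of the foot's underside.
- reader_window (a point): Centre of the reader's square black window (64 mm, in a yellow frame 90 mm square), 85 mm above the counter. Its z axis is the line of sight, straight out of the window: upwards and leaning 25 to 44 degrees back from vertical towards the robot's side (the reader's -x). The tilt of the head varies and is to be left as it is; the hinge is stiff.
- reader_focus (a point): The point in the air 200 mm straight out from the window's centre along the line of sight, where the jar's centre must be held; same axes as reader_window, z pointing away from the window. The jar's own z axis (base to lid) must lie along this z axis, base nearer the window.
- cup: White cup with a handle, loose, to be left alone: 80 mm across, 65 mm tall; origin at the centre of its underside.
- shaker: White shaker with a steel cap, loose, to be left alone: 56 mm across, 120 mm tall; origin at the centre of its underside.
- sugar_pot: Blue sugar bowl, loose, to be left alone: 90 mm across, 60 mm tall; origin at the centre of its underside.

How it is judged:
By the outcome, as a careful person would: the job done as asked, in the order asked, and still so for the second after the job is handed in, while the arm keeps its last pose, push and grip.
It also fails if it takes over 61 s, if anything falls off the work surface, if the arm or the gripper's body presses on something with over 40 N, if the wrist force passes 120 N, or if a joint passes its speed limit or range.

ROBOT

A 6-joint arm with a two-finger parallel gripper is mounted at the origin on the work surface. World frame = base frame: x ahead of the robot, y to its left, z up, the work surface at z = 0. Lengths are in m, angles in rad, forces in N, time in s.
With the tool pointing down it reaches from about 0.3 to 0.75 m from the base axis. Payload 8.5 kg.
Tool frame: the origin (TCP) lies between the finger pads; the fingertips stand 8 mm ahead of it and the grasp point (between the pads) lies 11 mm behind it; y points along the fingers, z is the direction in which the jaws open and shut, and the axes are right-handed (so a half turn about y gives the same grasp; the last joint's range is limited). The gripper opens to 88 mm and grips with 3 to 60 N. Pads are 18 mm wide; open, the fingers measure 123 mm over their backs; the gripper's body (75 mm by 187 mm) begins 45 mm behind the grasp point.
Start: joints at [1.108, 0.381, 1.297, -0, 1.464, -0.215], TCP at [0.135, 0.533, 0.247] pointing down, gripper open.
Joint ranges: [-3.11, 3.11], [-0.89, 2.33], [0.22, 2.48], [-1.42, 4.56], [0.17, 2.85], [-2.88, 2.88]. Speed limits (rad/s): [2.39, 2.39, 3.14, 3.14, 3.14, 3.14].

INTERFACE

Orientations are given as a unit quaternion [w, x, y, z].
In Python, from station import r gives the robot as it stands.
- The arm moves only by the tool apply_moves, never from a script. Its argument "rows" is a list of rows, each a list of 3 entries, a list of its own where there are three numbers: the shift along the tool's x, y, z scaled (see below), then the turn, a rotation vector about the tool's x, y, z scaled (see below), then the opening, from -1 (shut) to 1 (fully open), so that 0 is half open. In form: [[[dx, dy, dz], [wx, wy, wz], gripper], ...]. A call has 1 to 12 rows; each row is the pose to reach, as a shift and turn from the pose measured when the call began, along the tool's axes at that moment; what a row does not reach only later rows make up. The controller multiplies each number of a shift by 75 cm and each number of a turn by 45 degrees. A row lasts 1/8 s, in which the tool goes at most 62.5 mm and 10.7 degrees, less where a joint would pass 70% of its speed; a pose out of reach is approached as far as the arm can. A call with a number of a shift or a turn outside -1 to 1 is refused whole. A call with a gripper value outside its range is refused whole. The fingers move at their own pace and stop on an object; "squeeze" is the grip in N (left out, the last holds). Time passes only in rows, so rows that repeat a pose let the fingers close. It gives the time, the measured TCP pose, the force and the opening at its end, in the units of the state.
- r.state(): the state, without advancing time (a new reading comes with each control period).
- r.snapshot(name): name is "scene" or "top"; returns a dict with "image" (480x640x3 uint8, red, green, blue), "z_map" (480x640 float32, m along the optical axis (not along the pixel's ray), 0 where there is no reading), "fx", "fy", "cx", "cy" (pixels), "pose" (4x4, takes a point from camera to world coordinates). Camera axes: x right, y down, z forward; pixel columns grow to the right and rows downward; lengths in m; the calibration is good to about 2 mm. A picture is of the moment at which its call begins.
- r.close_job(): hands the job in, once; it reports no verdict.
Trained networks look in a picture, given as the dict that the camera call returned (one of the last four; its "shot" number tells which), for a name from the list of things; names that differ only in an ending like _2 or _b are one class to them, and where a whole thing is asked for, a point or a joint stands for the part that bears it (a point fixed in the world has none). Each returns a list of dicts, best first, with "confidence" (0 to 1); they miss things now and then, are a little off and sometimes report something else, mostly with a low value. They report only what shows in the picture. A call takes as long as a camera call.
- r.recognise(picture, thing): "box" ([left, top, width, height] in pixels, round what is visible of it).
- r.place_of(picture, thing): "centre" ([column, row] in pixels: a listed point, or the origin of a listed thing).
The state is a dict: "clock": time; "q": joint angles; "qd": joint speeds; "joint_efforts": joint torques, N m; "tool_pos": TCP position; "eef_rot": TCP orientation; "contact_force": force on the tool from outside, world axes, zero at the start; "ft_torque": the same for the moment, N m; "gripper_width": finger opening in m.
Only numpy, scipy, OpenCV 4.12 (cv2) and the standard library are available. Lean on these libraries where they do the work, as an engineer would, in place of code of your own. Each camera call takes 0.05 s, during which the arm holds its last target.

## Working session

There is one attempt and no reset: what is moved stays moved. The work goes in short steps, Python scripts to look and compute and a tool call to move; the robot and the scene stay as the last step left them, time stands still between calls to the robot, and variables do not carry over. Pictures are saved under pics/ and viewed, and the job is handed in when it is done.

Besides the shell and the picture viewer there is one more tool, called after "Call:" as name([rows], argument=value, ...), one row to a line, values as JSON. apply_moves: Moves the arm, as the interface text tells. Its arguments: {"type":"object","properties":{"rows":{"type":"array","items":{"type":"array"}},"squeeze":{"type":"number"}},"required":["rows"]}

```bash
ls; mkdir -p pics
python3 - <<'E'
from station import r
import cv2,pickle
s=r.state()
for k in s: print(k,s[k])
for n in ("scene","top"):
    p=r.snapshot(n); pickle.dump(p,open(n+".pkl","wb"))
    cv2.imwrite(f"pics/{n}0.png",p["image"][:,:,::-1])
    print(n,p["fx"],p["cx"],p["cy"],p["pose"])
    for t in ["honey","honey_center","jam","tray","scale","pan_top","reader","reader_window","cup","shaker","sugar_pot"]:
        o=r.place_of(p,t); print(t,[(x["centre"],round(x["confidence"],2)) for x in o[:2]])
E
```

```text
pics
clock 0.0
q [ 1.10769996e+00  3.81180705e-01  1.29822950e+00  1.83309571e-06
  1.46357326e+00 -2.15311487e-01]
qd [ 0.00059839 -0.00078138 -0.00059822  0.00173838  0.00066546  0.00086261]
joint_efforts [ 4.00086847e-04 -4.37936711e+01 -2.24560565e+01  7.14219385e-02
  3.52887658e-02 -1.32097894e-04]
tool_pos [0.13478271 0.53296632 0.24615651]
eef_rot [-0.70122324  0.70215023 -0.08754551  0.08721707]
contact_force [-0.19009525 -0.37430495  0.60778881]
ft_torque [-0.02998909 -0.00972333 -0.04879547]
gripper_width 0.08803436948389437
scene 572.3174436364976 327.72266364946614 241.4997666186227 [[ 0.02051251  0.78918758 -0.61380958  1.4840956 ]
 [ 0.99976354 -0.01175855  0.01829225 -0.03608249]
 [ 0.00721851 -0.61403966 -0.78924216  1.32782082]
 [ 0.          0.          0.          1.        ]]
honey [([409.5, 267.3], 0.89)]
honey_center []
jam [([408.5, 244.0], 0.87)]
tray [([405.8, 255.6], 0.67)]
scale [([237.7, 257.8], 0.57), ([179.8, 284.0], 0.29)]
pan_top [([234.4, 254.1], 0.78)]
reader [([329.4, 336.4], 0.69)]
reader_window [([327.4, 322.1], 0.77)]
cup [([335.9, 238.5], 0.9)]
shaker [([477.5, 270.0], 0.77)]
sugar_pot [([180.5, 281.1], 0.84)]
top 545.3291319606399 320.9723708288091 239.9434341763386 [[-0.0145966  -0.99782621  0.06426342  0.51879572]
 [-0.99980915  0.01539982  0.01202132 -0.0060749 ]
 [-0.01298484 -0.06407569 -0.99786056  1.54412461]
 [ 0.          0.          0.          1.        ]]
honey [([248.7, 263.9], 0.51)]
honey_center [([244.7, 265.2], 0.77)]
jam [([243.0, 298.5], 0.65)]
tray [([244.5, 282.6], 0.66)]
scale [([412.6, 272.9], 0.6)]
pan_top [([420.4, 266.3], 0.74), ([247.1, 263.9], 0.47)]
reader [([331.3, 186.1], 0.76)]
reader_window [([330.9, 182.7], 0.73)]
cup [([319.8, 300.9], 0.72)]
shaker [([176.5, 260.3], 0.55)]
sugar_pot [([469.7, 245.7], 0.63)]
```

View pics/scene0.png

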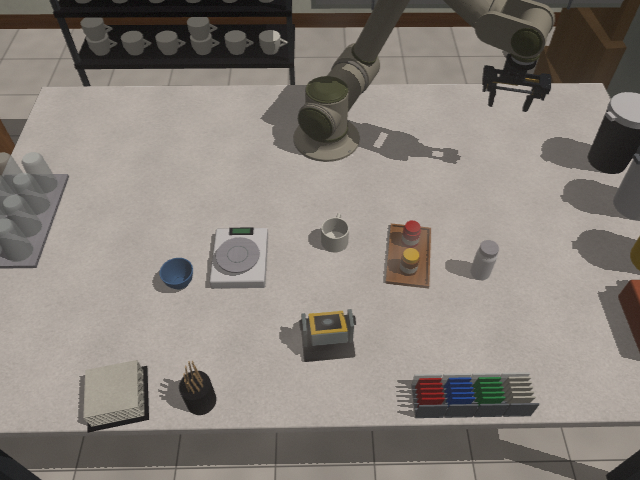

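View pics/top0.png

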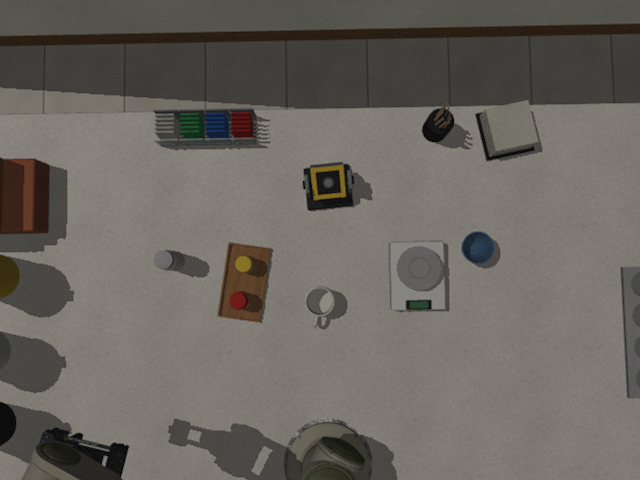

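The overview shows the tray at (409,256) in the scene view with the yellow lid at (411,257). The pan is at (237,255), the reader window at (327,323), and the cup lies between tray and scale. Next I measure positions from depth.

```bash
cat > h.py <<'E'
import numpy as np,cv2,pickle
def cloud(p):
    z=p["z_map"];v,u=np.mgrid[0:480,0:640]
    P=np.stack([(u-p["cx"])/p["fx"]*z,(v-p["cy"])/p["fy"]*z,z],-1)
    W=P@p["pose"][:3,:3].T+p["pose"][:3,3]; W[z==0]=np.nan
    return W
def ray_at_z(p,uv,z):
    d=p["pose"][:3,:3]@np.array([(uv[0]-p["cx"])/p["fx"],(uv[1]-p["cy"])/p["fy"],1]);o=p["pose"][:3,3]
    return o+d*(z-o[2])/d[2]
def plane(X):
    for _ in range(6):
        c=X.mean(0);n=np.linalg.svd(X-c)[2][2]; n*=np.sign(n[2])
        d=(X-c)@n; k=abs(d)<max(2*np.std(d),.0015); X=X[k]
    return c,n,d.std(),len(X)
def circ(X):
    A=np.c_[2*X[:,:2],np.ones(len(X))];s=np.linalg.lstsq(A,(X[:,:2]**2).sum(1),rcond=None)[0]
    return s[:2],np.sqrt(s[2]+s[0]**2+s[1]**2)
E
python3 - <<'E'
from h import *
np.set_printoptions(precision=4,suppress=True)
for n in("scene","top"):
    p=pickle.load(open(n+".pkl","rb"));W=cloud(p);im=p["image"];hsv=cv2.cvtColor(im,cv2.COLOR_RGB2HSV)
    m=(abs(W[...,0]-.5)<.4)&(abs(W[...,1])<.4)
    # counter
    c=W[(abs(W[...,0]-.35)<.05)&(abs(W[...,1])<.3)&(abs(W[...,2])<.02)];print(n,"counter z",np.median(c[:,2]))
    yel=(hsv[...,0]>18)&(hsv[...,0]<35)&(hsv[...,1]>120)&m
    red=((hsv[...,0]<6)|(hsv[...,0]>174))&(hsv[...,1]>150)&m
    for nm,mk in(("yel",yel),("red",red)):
        k,l,st,ce=cv2.connectedComponentsWithStats(mk.astype(np.uint8))
        for i in range(1,k):
            if st[i,4]>40:
                X=W[l==i];X=X[np.isfinite(X[:,0])];t=X[X[:,2]>np.nanpercentile(X[:,2],90)-.006] if len(X) else X
                print(nm,st[i],ce[i],"med",np.median(X,0),"top",t.mean(0),t.min(0),t.max(0), ray_at_z(p,ce[i],.075 if 1 else 0))
    # reader window: pixels inside yellow frame
    uv=(327,323) if n=="scene" else (331,183)
    y2=yel.copy(); 
    k,l,st,ce=cv2.connectedComponentsWithStats(yel.astype(np.uint8))
    i=min(range(1,k),key=lambda i:np.hypot(*(ce[i]-uv)))
    pts=np.argwhere(l==i)[:,::-1].astype(np.int32);hull=cv2.convexHull(pts)
    mk=np.zeros((480,640),np.uint8);cv2.fillConvexPoly(mk,hull,1);mk=cv2.erode(mk,np.ones((3,3)))
    X=W[mk>0];X=X[np.isfinite(X[:,0])];c,nn,sd,N=plane(X)
    print("window plane",c,nn,sd,N,"tilt",np.degrees(np.arccos(nn[2])),"az",np.degrees(np.arctan2(nn[1],nn[0])))
    print("rect",cv2.minAreaRect(pts))
    # pan
    pan=(W[...,2]>.054)&(W[...,2]<.066)&(abs(W[...,0]-.5)<.25)&(W[...,1]<-.05)&(W[...,1]>-.25)
    k,l,st,ce=cv2.connectedComponentsWithStats(pan.astype(np.uint8));i=1+np.argmax(st[1:,4]);X=W[l==i]
    b=cv2.morphologyEx((l==i).astype(np.uint8),cv2.MORPH_GRADIENT,np.ones((3,3)))&(l==i)
    print("pan",st[i],X.mean(0),np.median(X[:,2]),X.min(0),X.max(0),circ(W[b>0]), cv2.fitEllipse(np.argwhere(b)[:,::-1].astype(np.float32)))
    # things by depth
    for nm,g in (("shaker",(.4,.6,.2,.4)),("cup",(.3,.5,-.08,.08))):
        q=(W[...,0]>g[0])&(W[...,0]<g[1])&(W[...,1]>g[2])&(W[...,1]<g[3])&(W[...,2]>.03);X=W[q]
        if len(X):print(nm,X.min(0),X.max(0))
E
```

```text
scene counter z -0.0002555137800651641
yel [403 248  16  15 171] [411.0585 254.538 ] med [0.5574 0.2197 0.0743] top [0.5572 0.2192 0.0751] [0.5332 0.1974 0.0716] [0.581  0.2396 0.0829] [0.5582 0.2194 0.075 ]
yel [309 311  39  24 349] [327.5874 322.8854] med [ 0.7785 -0.0112  0.0913] top [ 0.805  -0.0112  0.1039] [ 0.7851 -0.0538  0.0993] [0.8138 0.0311 0.1096] [ 0.7672 -0.0127  0.075 ]
red [405 221  12   9  70] [410.1714 224.7286] med [0.452  0.2279 0.0744] top [0.4545 0.2286 0.0759] [0.4386 0.2138 0.0725] [0.4712 0.2467 0.0828] [0.4529 0.2285 0.075 ]
window plane [ 0.7732 -0.0141  0.0878] [-0.4407 -0.0399  0.8968] 0.001397720948303279 582 tilt 26.264499877809456 az -174.8306781302072
rect ((327.74505615234375, 322.1107482910156), (20.918729782104492, 36.9739990234375), 84.95755004882812)
pan [239 238  21  35 496] [ 0.5398 -0.2281  0.0601] 0.06004864288058931 [ 0.4806 -0.2499  0.0541] [ 0.5976 -0.1969  0.0659] (array([ 0.5397, -0.2391]), np.float64(0.03840172751543689)) ((246.90005493164062, 254.70968627929688), (19.372512817382812, 29.323322296142578), 10.578376770019531)
shaker [0.
[... 587 characters left out ...]
42 0.2201 0.0739] [0.4767 0.2582 0.0835] [0.455  0.2358 0.075 ]
window plane [ 0.7693 -0.0093  0.0872] [-0.4343 -0.0373  0.9   ] 0.0024583851624847127 885 tilt 25.844574736116826 az -175.09289963530875
rect ((327.97528076171875, 182.25250244140625), (33.33374786376953, 34.12977600097656), 84.2894058227539)
pan [397 246  22  44 708] [ 0.5357 -0.2248  0.0606] 0.06075577527013232 [ 0.4773 -0.2498  0.054 ] [ 0.5941 -0.1928  0.066 ] (array([ 0.5369, -0.2303]), np.float64(0.03495965028791622)) ((408.66046142578125, 266.7602233886719), (20.102203369140625, 39.8940544128418), 177.09024047851562)
shaker [0.4303 0.2    0.0303] [0.5774 0.4    0.0926]
cup [ 0.3773 -0.0185  0.0302] [0.4895 0.0574 0.0738]
```

Run:
```python
from h import *
from station import r
from scipy.spatial.transform import Rotation as R
from scipy.optimize import least_squares
np.set_printoptions(precision=4,suppress=True)
q=r.state()["eef_rot"];print("tool axes cols\n",R.from_quat(np.r_[q[1:],q[0]]).as_matrix())
S={}
for n in("scene","top"):
    ps=[r.snapshot(n) for _ in range(3)]
    pickle.dump(ps[0],open(n+"1.pkl","wb"))
    p=dict(ps[0]);Z=np.stack([a["z_map"] for a in ps]);print(n,"z noise frames",np.nanmedian(np.std(Z,0)))
    p["z_map"]=np.median(Z,0)
    W=cloud(p);im=np.mean([a["image"].astype(float) for a in ps],0).astype(np.uint8);hsv=cv2.cvtColor(im,cv2.COLOR_RGB2HSV)
    yel=(hsv[...,0]>18)&(hsv[...,0]<35)&(hsv[...,1]>120)
    k,l,st,ce=cv2.connectedComponentsWithStats(yel.astype(np.uint8))
    uv=(327,323) if n=="scene" else (328,182)
    i=min(range(1,k),key=lambda i:np.hypot(*(ce[i]-uv)))
    fr=(l==i)
    pts=np.argwhere(fr)[:,::-1].astype(np.int32);hull=cv2.convexHull(pts)
    full=np.zeros((480,640),np.uint8);cv2.fillConvexPoly(full,hull,1)
    win=cv2.erode(full,np.ones((3,3)))&~fr
    for nm,mk in(("frame",fr),("win",win>0),("winin",cv2.erode(win,np.ones((3,3)))>0)):
        X=W[mk];X=X[np.isfinite(X[:,0])];c,nn,sd,N=plane(X)
        print(nm,c,nn,round(sd,4),N,"tilt",np.degrees(np.arccos(nn[2])),"az",np.degrees(np.arctan2(-nn[1],-nn[0])),"mean",X.mean(0))
    quad=cv2.approxPolyN(hull,4)[0] if hasattr(cv2,'approxPolyN') else None
    print(quad)
    S[n]=(p,full)
    # pan/scale
    box=(abs(W[...,0]-.53)<.13)&(abs(W[...,1]+.24)<.14)
    for lo,hi,nm in((.054,.066,"pan"),(.028,.045,"housing")):
        q=box&(W[...,2]>lo)&(W[...,2]<hi)
        k,l,st,ce=cv2.connectedComponentsWithStats(q.astype(np.uint8));i=1+np.argmax(st[1:,4]);m=(l==i).astype(np.uint8)
        cs=cv2.findContours(m,0,1)[0];c=max(cs,key=len)
        print(nm,st[i],np.median(W[l==i],0),W[l==i].min(0),W[l==i].max(0))
        if nm=="pan":
            (e,ax,an)=cv2.fitEllipse(c);print(e,ax,an,"->",ray_at_z(p,e,.06),circ(W[c[:,0,1],c[:,0,0]]))
    for nm,g in (("shaker",(.4,.65,.3,.45)),("pot",(.4,.7,-.45,-.3))):
        q=(W[...,0]>g[0])&(W[...,0]<g[1])&(W[...,1]>g[2])&(W[...,1]<g[3])&(W[...,2]>.03);X=W[q]
        if len(X):print(nm,X.min(0),X.max(0),X.mean(0))
# joint outline fit: square 90mm, params x,y,tilt,az,(z .085)
def corners(v):
    x,y,t,a,z=v; n=np.array([-np.sin(t)*np.cos(a),-np.sin(t)*np.sin(a),np.cos(t)])
    ey=np.array([-np.sin(a),np.cos(a),0]);ex=np.cross(ey,n);c=np.array([x,y,z])
    return np.array([c+.045*(i*ex+j*ey) for i,j in((1,1),(1,-1),(-1,-1),(-1,1))])
def proj(p,X):
    C=(X-p["pose"][:3,3])@p["pose"][:3,:3];return np.c_[C[:,0]/C[:,2]*p["fx"]+p["cx"],C[:,1]/C[:,2]*p["fy"]+p["cy"]]
def mom(uv): # area,centroid,2nd moments of filled polygon rendered subpixel
    o=uv.mean(0).round()-32
    m=np.zeros((64*16,64*16),np.uint8);cv2.fillConvexPoly(m,np.round((uv-o+.5)*16).astype(np.int32),1)
    M=cv2.moments(m,True);c=np.array([M["m10"],M["m01"]])/M["m00"]
    return np.r_[np.sqrt(M["m00"])/16,c/16+o-.5,M["mu20"]/M["m00"]/256,M["mu11"]/M["m00"]/256,M["mu02"]/M["m00"]/256]
def res(v,names):
    o=[]
    for n in names:
        p,full=S[n];M=cv2.moments(full,True);t=np.r_[np.sqrt(M["m00"]),M["m10"]/M["m00"],M["m01"]/M["m00"],M["mu20"]/M["m00"],M["mu11"]/M["m00"],M["mu02"]/M["m00"]]
        w=np.array([1,3,3,.2,.2,.2]);o.append(w*(mom(proj(p,corners(v)))-t))
    return np.concatenate(o)
for names in(["scene"],["top"],["scene","top"]):
  for t0 in(.45,.7):
    f=least_squares(lambda d:res(np.r_[d,.085],names),[.77,-.011,t0,.08],diff_step=[2e-3,.1,2e-2,.2],x_scale=[.01,.01,.1,.1])
    print(names,f.x[:2],np.degrees(f.x[2:]),f.cost)
```

```text
tool axes cols
 [[ 0.9695  0.      0.2452]
 [-0.2452 -0.      0.9695]
 [ 0.     -1.     -0.    ]]
scene z noise frames 0.0029989264
frame [ 0.7747 -0.014   0.0889] [-0.4338 -0.0373  0.9002] 0.0011 321 tilt 25.809305900690596 az 4.909784916348415 mean [ 0.7742 -0.013   0.088 ]
win [ 0.7709 -0.0148  0.0863] [-0.4346 -0.037   0.8999] 0.001 332 tilt 25.861626714346816 az 4.868827506720171 mean [ 0.7708 -0.0145  0.0864]
winin [ 0.7705 -0.0149  0.086 ] [-0.433  -0.0349  0.9007] 0.001 252 tilt 25.749223661903326 az 4.605385862785113 mean [ 0.7707 -0.0146  0.0864]
[[311 334]
 [308 313]
 [342 311]
 [347 331]]
pan [ 216  237   44   36 1214] [ 0.5402 -0.2569  0.06  ] [ 0.4763 -0.3164  0.0542] [ 0.5975 -0.1974  0.0659]
(237.12535095214844, 254.67227172851562) (34.44775390625, 42.96628189086914) 78.79264068603516 -> [ 0.5403 -0.2571  0.06  ] (array([ 0.5381, -0.2571]), np.float64(0.05864182108013142))
housing [ 209  227   59   57 1739] [ 0.5398 -0.2476  0.0359] [ 0.4228 -0.3326  0.028 ] [ 0.6148 -0.182   0.0441]
shaker [0.5442 0.3923 0.0305] [0.5999 0.4465 0.1269] [0.5809 0.415  0.0897]
pot [ 0.4
[... 853 characters left out ...]
t64(0.058494977625387246))
housing [ 389  240   56   70 2219] [ 0.4772 -0.2409  0.0363] [ 0.421  -0.3261  0.0282] [ 0.6111 -0.1754  0.0444]
shaker [0.5409 0.3987 0.0306] [0.5947 0.4497 0.1285] [0.5662 0.4183 0.1032]
pot [ 0.4237 -0.45    0.0301] [ 0.6326 -0.3     0.0649] [ 0.5442 -0.3536  0.0426]
['scene'] [ 0.7704 -0.0137] [24.3197  4.3148] 0.016041129284001462
['scene'] [ 0.7704 -0.0137] [24.3569  3.833 ] 0.015187395935942096
['top'] [ 0.7683 -0.0096] [12.4906 11.8754] 1.4272509972910774
['top'] [ 0.7681 -0.0094] [14.9355  8.2608] 1.4245092999932256
['scene', 'top'] [ 0.7691 -0.0117] [23.5412  6.6547] 10.565330021717344
['scene', 'top'] [ 0.7691 -0.0118] [22.6636  1.4691] 10.26709893003705
```

```bash
cat >> h.py <<'E'
from scipy.spatial.transform import Rotation as R
def tool(s): 
    q=s["eef_rot"];return R.from_quat(np.r_[q[1:],q[0]])
def frame(ydir,zhint):
    y=np.array(ydir,float);y/=np.linalg.norm(y);z=np.array(zhint,float);z-=y*(z@y);z/=np.linalg.norm(z)
    return R.from_matrix(np.c_[np.cross(y,z),y,z])
def go(s,pos,Rt):
    R0=tool(s);d=R0.inv().apply(np.array(pos)-s["tool_pos"])
    w=(R0.inv()*Rt).as_rotvec()
    print("mm",(d*1000).round(1),"shift",(d/.75).round(4),"turn",(w/(np.pi/4)).round(4),"deg",np.degrees(w).round(1),"clock",s["clock"])
E
python3 - <<'E'
from h import *
from station import r
s=r.state();print(s["tool_pos"],s["q"])
go(s,[.555,.2215,.15],frame([0,0,-1],[.12,.99,0]))
E
```

```text
[0.13487449 0.53318897 0.24676068] [ 1.10773588e+00  3.80585782e-01  1.29738625e+00 -6.27068850e-06
  1.46360917e+00 -2.15298323e-01]
mm [ 483.7   96.8 -199.1] shift [ 0.645   0.129  -0.2655] turn [-0.     -0.1619  0.    ] deg [-0.  -7.3  0. ] clock 1.5
```

Call:
apply_moves([
  [[0.645,0.129,-0.2655],[0,-0.162,0],1],
  [[0.645,0.129,-0.2655],[0,-0.162,0],1],
  [[0.645,0.129,-0.2655],[0,-0.162,0],1],
  [[0.645,0.129,-0.2655],[0,-0.162,0],1],
  [[0.645,0.129,-0.2655],[0,-0.162,0],1],
  [[0.645,0.129,-0.2655],[0,-0.162,0],1],
  [[0.645,0.129,-0.2655],[0,-0.162,0],1],
  [[0.645,0.129,-0.2655],[0,-0.162,0],1],
  [[0.645,0.129,-0.2655],[0,-0.162,0],1],
  [[0.645,0.129,-0.2655],[0,-0.162,0],1],
  [[0.645,0.129,-0.2655],[0,-0.162,0],1],
  [[0.645,0.129,-0.2655],[0,-0.162,0],1],
])

```text
clock: 3.0
tool_pos: [0.5542, 0.2225, 0.1505]
eef_rot: [0.706, -0.706, 0.042, -0.042]
contact_force: [-0.6, -0.1, 0.4]
gripper_width: 0.0882
```

Run:
```python
from h import *
from station import r
s=r.state();print(s["tool_pos"],s["q"],s["contact_force"])
go(s,[.555,.2215,.036],frame([0,0,-1],[.12,.99,0]))
for n in("scene","top"):
    p=r.snapshot(n); pickle.dump(p,open(n+"2.pkl","wb"));im=p["image"][:,:,::-1]
    c=im[200:320,330:490] if n=="scene" else im[190:340,160:320]
    cv2.imwrite(f"pics/{n}2.png",cv2.resize(c,None,fx=4,fy=4))
```

```text
[0.55418211 0.2224665  0.15048727] [ 1.83639161e-01  5.43204093e-01  1.31211050e+00  1.17836832e-04
  1.28592288e+00 -1.26810619e+00] [-0.60819858 -0.05307001  0.39167062]
mm [  0.9 114.5  -0.9] shift [ 0.0012  0.1526 -0.0012] turn [-0.0003  0.002   0.0004] deg [-0.   0.1  0. ] clock 3.0
```

View pics/scene2.png

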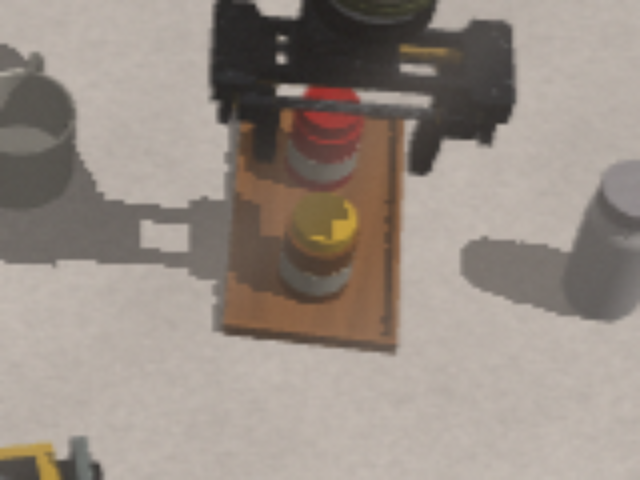

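View pics/top2.png

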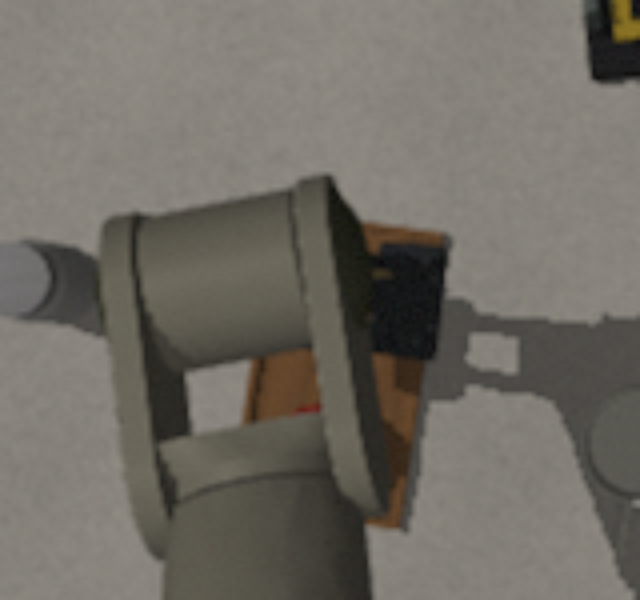

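Both views show the open gripper straddling the honey jar (yellow lid near (322,225) in the scene crop), with the jam jar behind it and the shaker well clear. I use the fingertips to check the scene camera's bias.

Run:
```python
from h import *
np.set_printoptions(precision=4,suppress=True)
p=pickle.load(open("scene2.pkl","rb"));W=cloud(p)
R0=frame([0,0,-1],[.12,.99,0]);o=np.array([.5542,.2225,.1505])
L=R0.inv().apply((W.reshape(-1,3)-o)).reshape(W.shape)
m=(abs(L[...,0])<.04)&(abs(L[...,2])<.08)&(L[...,1]>-.03)&(L[...,1]<.03)
for sg in(-1,1):
    X=L[m&(np.sign(L[...,2])==sg)];print(sg,len(X),X.min(0),X.max(0),np.median(X,0))
p0=pickle.load(open("scene1.pkl","rb"))
def pj(X):
    C=(np.array(X)-p["pose"][:3,3])@p["pose"][:3,:3];return C[0]/C[2]*p["fx"]+p["cx"],C[1]/C[2]*p["fy"]+p["cy"]
for z in(-.0615,-.044,.044,.0615): print(z,pj(o+R0.apply([0,.008,z])),pj(o+R0.apply([.009,.008,z])))
c=cv2.resize(p["image"][205:255,380:455,::-1],None,fx=10,fy=10,interpolation=cv2.INTER_NEAREST);cv2.imwrite("pics/tip.png",c)
```

```text
-1 53 [ 0.0083 -0.0297 -0.0614] [ 0.0163  0.0078 -0.046 ] [ 0.012  -0.0113 -0.0532]
1 63 [-0.0055 -0.0296  0.0419] [0.0154 0.0086 0.0597] [ 0.0109 -0.0102  0.0487]
-0.0615 (np.float64(391.8535328238428), np.float64(236.13688233183836)) (np.float64(391.746304705839), np.float64(238.79652260528295))
-0.044 (np.float64(398.4791659631503), np.float64(236.68461694590843)) (np.float64(398.3960516450839), np.float64(239.3479756496257))
0.044 (np.float64(431.926420783605), np.float64(239.4496688021753)) (np.float64(431.9655137630143), np.float64(242.13183829146988))
0.0615 (np.float64(438.60379037611216), np.float64(240.00168041825114)) (np.float64(438.6673760215894), np.float64(242.68761317719455))
```

View pics/tip.png

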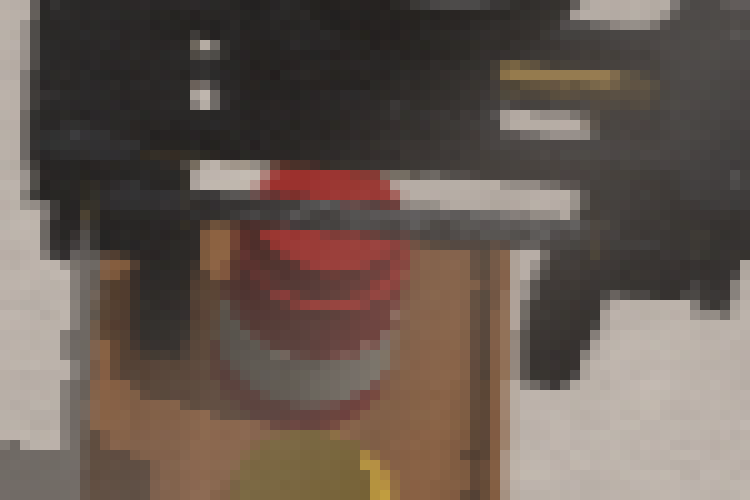

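The scene camera reads about (+2, -2) mm off against the fingers, so the mean of the two cameras is right: honey (0.555, 0.2215), pan (0.538, -0.254), window (0.7697, -0.012). Descending now.

Call:
apply_moves([
  [[0.001,0.05,-0.001],[0,0.002,0],1],
  [[0.001,0.1,-0.001],[0,0.002,0],1],
  [[0.001,0.125,-0.001],[0,0.002,0],1],
  [[0.001,0.145,-0.001],[0,0.002,0],1],
  [[0.001,0.155,-0.001],[0,0.002,0],1],
  [[0.001,0.155,-0.001],[0,0.002,0],1],
  [[0.001,0.155,-0.001],[0,0.002,0],1],
])

```text
clock: 3.98
tool_pos: [0.5555, 0.2216, 0.0349]
eef_rot: [0.706, -0.706, 0.042, -0.043]
contact_force: [-0.0, 0.2, 0.5]
gripper_width: 0.088
```

Call:
apply_moves([
  [[0,0,0],[0,0,0],0],
  [[0,0,0],[0,0,0],-0.2],
  [[0,0,0],[0,0,0],-0.4],
  [[0,0,0],[0,0,0],-0.6],
  [[0,0,0],[0,0,0],-1],
  [[0,0,0],[0,0,0],-1],
  [[0,0,0],[0,0,0],-1],
  [[0,0,0],[0,0,0],-1],
], squeeze=15)

```text
clock: 4.97
tool_pos: [0.5555, 0.2215, 0.035]
eef_rot: [0.706, -0.706, 0.042, -0.043]
contact_force: [-0.0, -1.6, 1.4]
gripper_width: 0.05
```

Run:
```python
from h import *
from station import r
s=r.state();print(s["tool_pos"],s["gripper_width"],s["contact_force"],s["ft_torque"],s["clock"])
p=r.snapshot("scene"); c=p["image"][200:320,330:490,::-1]
cv2.imwrite(f"pics/scene3.png",cv2.resize(c,None,fx=4,fy=4))
```

```text
[0.55546921 0.22154627 0.03496197] 0.049967149583716515 [-0.00636485 -1.61496034  1.44097618] [-0.19472689  0.0673108  -0.04322804] 4.975
```

View pics/scene3.png

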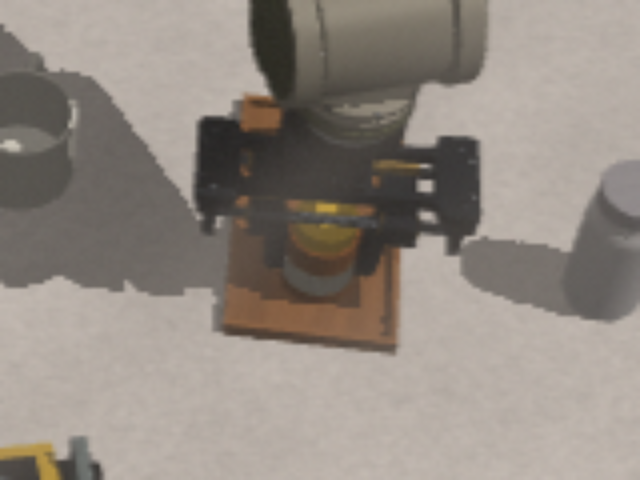

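The picture shows the honey jar between the fingers (crop (322,250)), opening 50 mm as expected. Lifting straight up.

Call:
apply_moves([
  [[0,-0.02,0],[0,0,0],-1],
  [[0,-0.06,0],[0,0,0],-1],
  [[0,-0.12,0],[0,0,0],-1],
  [[0,-0.2,0],[0,0,0],-1],
  [[0,-0.23,0],[0,0,0],-1],
  [[0,-0.23,0],[0,0,0],-1],
  [[0,-0.23,0],[0,0,0],-1],
  [[0,-0.23,0],[0,0,0],-1],
  [[0,-0.23,0],[0,0,0],-1],
], squeeze=20)

```text
clock: 6.15
tool_pos: [0.555, 0.2214, 0.2065]
eef_rot: [-0.706, 0.706, -0.043, 0.043]
contact_force: [-0.5, 0.7, -1.6]
gripper_width: 0.0492
```

Run:
```python
from h import *
from station import r
np.set_printoptions(precision=4,suppress=True)
s=r.state();print(s["tool_pos"],s["gripper_width"],s["contact_force"],s["ft_torque"],s["clock"])
p=r.snapshot("scene"); im=p["image"]
W=cloud(p);R0=tool(s);o=s["tool_pos"]
L=R0.inv().apply((W.reshape(-1,3)-o)).reshape(W.shape)
hsv=cv2.cvtColor(im,cv2.COLOR_RGB2HSV)
m=(abs(L[...,0])<.06)&(abs(L[...,2])<.026)&(L[...,1]>-.05)&(L[...,1]<.045)
yel=m&(hsv[...,0]>15)&(hsv[...,0]<38)&(hsv[...,1]>100)
print(len(L[m]),L[m].max(0),L[m].min(0)); print("yel",L[yel].min(0),L[yel].max(0),np.median(L[yel],0))
X=L[m&(L[...,1]>.005)];print("low part front surface x",np.percentile(X[:,0],[50,80,95]),"z",X[:,2].min(),X[:,2].max())
v,u=np.nonzero(m);print(u.min(),u.max(),v.min(),v.max())
cx,cy=int(u.mean()),int(v.mean());c=im[cy-60:cy+60,cx-80:cx+80,::-1]
cv2.imwrite(f"pics/scene4.png",cv2.resize(c,None,fx=4,fy=4))
go(s,[.538,-.254,.16],frame([0,0,-1],[.12,.99,0]))
```

```text
[0.555  0.2214 0.2065] 0.04918334794876618 [-0.4602  0.6683 -1.6103] [-0.009   0.0505  0.0037] 6.15
496 [0.028  0.0335 0.0259] [-0.0214 -0.0451 -0.026 ]
yel [-0.0214 -0.0451 -0.0224] [ 0.0241 -0.0248  0.0184] [ 0.0118 -0.0384 -0.0024]
low part front surface x [0.021  0.0238 0.026 ] z -0.02595420447786746 0.02421496159305624
407 430 207 237
mm [  40.4   46.5 -474. ] shift [ 0.0539  0.062  -0.632 ] turn [ 0.     -0.0002  0.0001] deg [ 0. -0.  0.] clock 6.15
```

View pics/scene4.png

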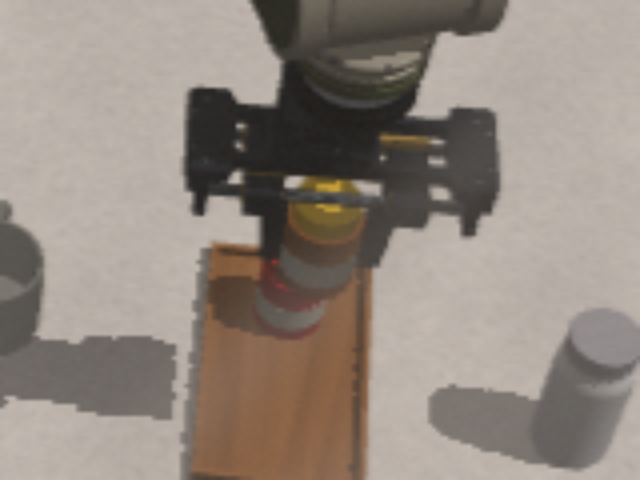

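The jar hangs upright below the gripper (lid at (328,205), base at (318,290) in the crop), and the tray's honey place is empty. I carry it over to the pan.

Call:
apply_moves([
  [[0.002,0,-0.03],[0,0,0],-1],
  [[0.006,0,-0.09],[0,0,0],-1],
  [[0.012,0,-0.16],[0,0,0],-1],
  [[0.018,0,-0.23],[0,0,0],-1],
  [[0.026,0,-0.3],[0,0,0],-1],
  [[0.032,0,-0.37],[0,0,0],-1],
  [[0.038,0,-0.44],[0,0,0],-1],
  [[0.043,0.01,-0.51],[0,0,0],-1],
  [[0.048,0.03,-0.57],[0,0,0],-1],
  [[0.052,0.05,-0.61],[0,0,0],-1],
  [[0.054,0.062,-0.632],[0,0,0],-1],
  [[0.054,0.062,-0.632],[0,0,0],-1],
])

```text
clock: 7.7
tool_pos: [0.538, -0.2542, 0.1596]
eef_rot: [0.706, -0.705, 0.043, -0.043]
contact_force: [-0.7, 1.2, -2.0]
gripper_width: 0.0498
```

Call:
apply_moves([
  [[0,0.02,0],[0,0,0],-1],
  [[0,0.04,0],[0,0,0],-1],
  [[0,0.04,0],[0,0,0],-1],
  [[0,0.04,0],[0,0,0],-1],
])

```text
clock: 8.2
tool_pos: [0.5382, -0.2539, 0.1298]
eef_rot: [0.706, -0.706, 0.043, -0.043]
contact_force: [0.5, -0.2, -1.2]
gripper_width: 0.0496
```

Run:
```python
from h import *
from station import r
np.set_printoptions(precision=4,suppress=True)
s=r.state();print(s["tool_pos"],s["gripper_width"],s["contact_force"],s["clock"])
for n in("scene","top"):
    p=r.snapshot(n); im=p["image"]
    if n=="scene":
        c=im[190:310,150:310,::-1];W=cloud(p);R0=tool(s)
        L=R0.inv().apply((W.reshape(-1,3)-s["tool_pos"])).reshape(W.shape)
        m=(abs(L[...,0])<.06)&(abs(L[...,2])<.025)&(L[...,1]>.005)&(L[...,1]<.05)
        print("low part",np.percentile(L[m],[50,95],axis=0),L[m].max(0))
    else: c=im[190:340,340:500,::-1]
    cv2.imwrite(f"pics/{n}5.png",cv2.resize(c,None,fx=4,fy=4))
go(s,[.538,-.254,.089],frame([0,0,-1],[.12,.99,0]))
```

```text
[ 0.5382 -0.2539  0.1298] 0.04962223877374548 [ 0.521  -0.2475 -1.2247] 8.2
low part [[0.0213 0.0166 0.0049]
 [0.0273 0.0291 0.0223]] [0.0299 0.0348 0.0249]
mm [-0.1 40.8 -0.1] shift [-0.0002  0.0543 -0.0002] turn [-0.001  -0.0009 -0.0005] deg [-0. -0. -0.] clock 8.2
```

View pics/scene5.png

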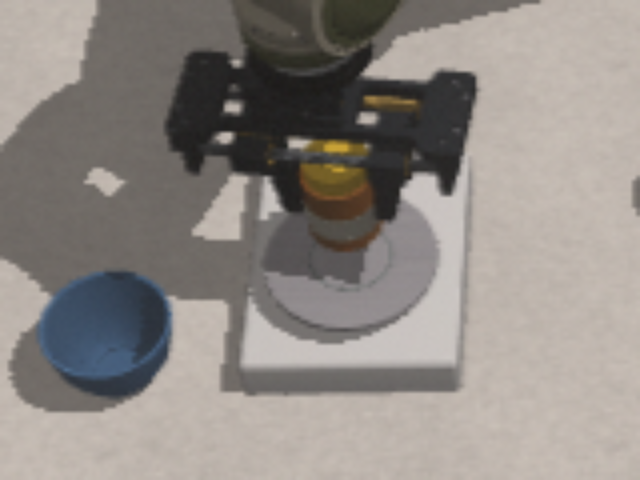

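View pics/top5.png

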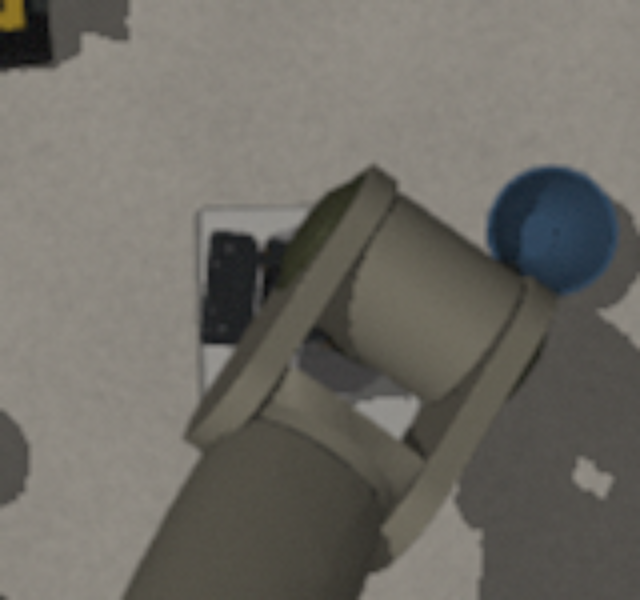

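The jar hangs over the pan with the grey circle visible just below it (scene crop (350,262)). I lower it slowly.

Call:
apply_moves([
  [[0,0.02,0],[0,0,0],-1],
  [[0,0.035,0],[0,0,0],-1],
  [[0,0.044,0],[0,0,0],-1],
  [[0,0.048,0],[0,0,0],-1],
  [[0,0.05,0],[0,0,0],-1],
  [[0,0.052,0],[0,0,0],-1],
  [[0,0.054,0],[0,0,0],-1],
  [[0,0.056,0],[0,0,0],-1],
  [[0,0.056,0],[0,0,0],-1],
  [[0,0.056,0],[0,0,0],-1],
])

```text
clock: 9.55
tool_pos: [0.5383, -0.2542, 0.0882]
eef_rot: [0.706, -0.706, 0.043, -0.043]
contact_force: [0.6, -0.1, -1.4]
gripper_width: 0.0496
```

Run:
```python
from h import *
from station import r
np.set_printoptions(precision=4,suppress=True)
s=r.state();print(s["tool_pos"],s["gripper_width"],s["contact_force"],s["clock"])
p=r.snapshot("scene"); im=p["image"];W=cloud(p)
c=im[190:310,150:310,::-1]
m=(abs(W[...,0]-.54)<.06)&(abs(W[...,1]+.257)<.06)&(W[...,2]>.045)&(W[...,2]<.064)&(W[...,0]>.575)
print("pan z",np.median(W[m][:,2]),m.sum())
cv2.imwrite(f"pics/scene6.png",cv2.resize(c,None,fx=4,fy=4))
```

```text
[ 0.5383 -0.2542  0.0882] 0.04964747823832429 [ 0.623  -0.0891 -1.4275] 9.55
pan z 0.057649700661422054 184
```

View pics/scene6.png

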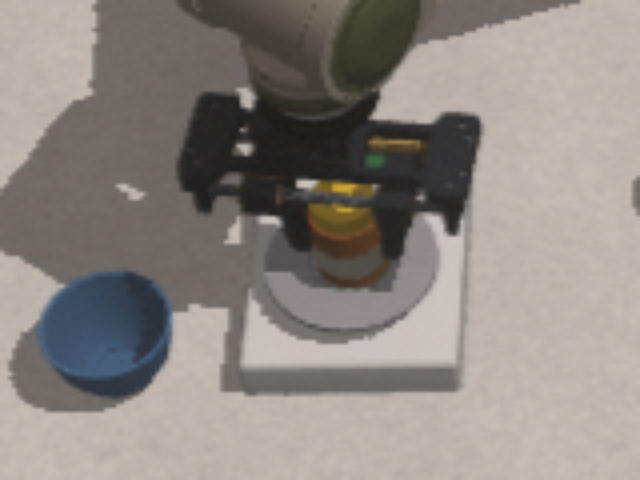

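The jar base now sits on the pan, which has sunk about 2 mm. I lower another 2.5 mm to take most of its weight, then open.

Call:
apply_moves([
  [[0,0.001,0],[0,0,0],-1],
  [[0,0.002,0],[0,0,0],-1],
  [[0,0.0033,0],[0,0,0],-1],
  [[0,0.0033,0],[0,0,0],-1],
  [[0,0.0033,0],[0,0,0],-1],
  [[0,0.0033,0],[0,0,0],-1],
])

```text
clock: 10.35
tool_pos: [0.5383, -0.2542, 0.0857]
eef_rot: [0.706, -0.706, 0.043, -0.043]
contact_force: [-0.3, -1.1, -0.7]
gripper_width: 0.0497
```

Run:
```python
from h import *
from station import r
s=r.state();print(s["tool_pos"],s["gripper_width"],s["contact_force"],s["clock"])
p=r.snapshot("scene");W=cloud(p)
m=(abs(W[...,0]-.54)<.06)&(abs(W[...,1]+.257)<.06)&(W[...,2]>.045)&(W[...,2]<.064)&(W[...,0]>.575)
print("pan z",np.median(W[m][:,2]))
```

```text
[ 0.53826466 -0.25415269  0.08570218] 0.04965687322920517 [-0.32143274 -1.05186047 -0.71354451] 10.35
pan z 0.05580680521411485
```

Call:
apply_moves([
  [[0,0,0],[0,0,0],0.2],
  [[0,0,0],[0,0,0],0.4],
  [[0,0,0],[0,0,0],0.6],
  [[0,0,0],[0,0,0],0.8],
  [[0,0,0],[0,0,0],0.8],
  [[0,0,0],[0,0,0],0.8],
  [[0,0,0],[0,0,0],0.8],
  [[0,0,0],[0,0,0],0.8],
  [[0,0,0],[0,0,0],0.8],
  [[0,0,0],[0,0,0],0.8],
  [[0,0,0],[0,0,0],0.8],
  [[0,0,0],[0,0,0],0.8],
])

```text
clock: 11.9
tool_pos: [0.5383, -0.2542, 0.0857]
eef_rot: [0.706, -0.706, 0.043, -0.043]
contact_force: [-0.0, -0.8, 0.4]
gripper_width: 0.0792
```

Run:
```python
from h import *
from station import r
np.set_printoptions(precision=4,suppress=True)
s=r.state();print(s["tool_pos"],s["gripper_width"],s["contact_force"],s["clock"])
p=r.snapshot("scene"); im=p["image"];W=cloud(p)
m=(abs(W[...,0]-.54)<.06)&(abs(W[...,1]+.257)<.06)&(W[...,2]>.045)&(W[...,2]<.064)&(W[...,0]>.575)
print("pan z",np.median(W[m][:,2]))
R0=tool(s);L=R0.inv().apply((W.reshape(-1,3)-s["tool_pos"])).reshape(W.shape)
m=(abs(L[...,0])<.06)&(abs(L[...,2])<.028)&(L[...,1]>.0)&(L[...,1]<.025);print("jar front",np.percentile(L[m],[5,50,95],axis=0))
cv2.imwrite(f"pics/scene7.png",cv2.resize(im[190:310,150:310,::-1],None,fx=4,fy=4))
```

```text
[ 0.5383 -0.2542  0.0857] 0.07921673724322693 [-0.0389 -0.8369  0.3923] 11.9
pan z 0.05607149080617657
jar front [[ 0.0008  0.0024 -0.0196]
 [ 0.0212  0.0141  0.0087]
 [ 0.0439  0.0245  0.0233]]
```

View pics/scene7.png

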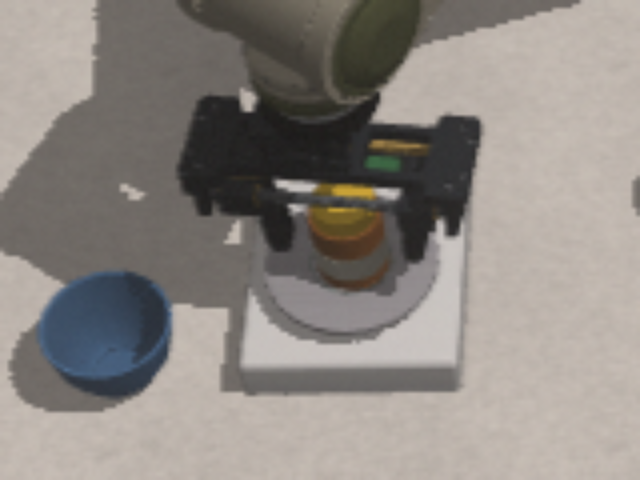

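The jar stands alone on the pan (crop (350,245)), both fingers are clear of it, and the pan reads 56 mm. I wait another second, then grip again.

Call:
apply_moves([
  [[0,0,0],[0,0,0],0.8],
  [[0,0,0],[0,0,0],0.8],
  [[0,0,0],[0,0,0],0.8],
  [[0,0,0],[0,0,0],0.8],
  [[0,0,0],[0,0,0],0.8],
  [[0,0,0],[0,0,0],0.8],
  [[0,0,0],[0,0,0],0.8],
  [[0,0,0],[0,0,0],0.8],
])

```text
clock: 12.95
tool_pos: [0.5383, -0.2542, 0.0857]
eef_rot: [0.706, -0.706, 0.043, -0.043]
contact_force: [0.6, -0.1, -0.3]
gripper_width: 0.0792
```

Call:
apply_moves([
  [[0,0,0],[0,0,0],0.5],
  [[0,0,0],[0,0,0],0.3],
  [[0,0,0],[0,0,0],0.2],
  [[0,0,0],[0,0,0],0.1],
  [[0,0,0],[0,0,0],0],
  [[0,0,0],[0,0,0],-1],
  [[0,0,0],[0,0,0],-1],
  [[0,0,0],[0,0,0],-1],
  [[0,0,0],[0,0,0],-1],
], squeeze=20)

```text
clock: 14.08
tool_pos: [0.5383, -0.2542, 0.0857]
eef_rot: [0.706, -0.706, 0.043, -0.043]
contact_force: [0.4, -0.6, 0.5]
gripper_width: 0.0493
```

Call:
apply_moves([
  [[0,-0.01,0],[0,0,0],-1],
  [[0,-0.04,0],[0,0,0],-1],
  [[0,-0.1,0],[0,0,0],-1],
  [[0,-0.16,0],[0,0,0],-1],
  [[0,-0.22,0],[0,0,0],-1],
  [[0,-0.25,0],[0,0,0],-1],
  [[0,-0.25,0],[0,0,0],-1],
  [[0,-0.25,0],[0,0,0],-1],
], squeeze=25)

```text
clock: 15.08
tool_pos: [0.5378, -0.2539, 0.2719]
eef_rot: [0.706, -0.705, 0.044, -0.042]
contact_force: [0.7, 0.1, -1.5]
gripper_width: 0.0497
```

Run:
```python
from h import *
from station import r
np.set_printoptions(precision=4,suppress=True)
s=r.state();print(s["tool_pos"],s["gripper_width"],s["contact_force"],s["clock"],s["q"])
p=r.snapshot("scene"); im=p["image"];W=cloud(p)
R0=tool(s);L=R0.inv().apply((W.reshape(-1,3)-s["tool_pos"])).reshape(W.shape)
m=(abs(L[...,0])<.06)&(abs(L[...,2])<.025)&(L[...,1]>.005)&(L[...,1]<.05);print("jar low",np.percentile(L[m],[50,95],axis=0),L[m].max(0))
cv2.imwrite(f"pics/scene8.png",cv2.resize(im[160:310,150:310,::-1],None,fx=4,fy=4))
t=np.radians(25.9);a=np.radians(5.1)
n=np.array([-np.sin(t)*np.cos(a),-np.sin(t)*np.sin(a),np.cos(t)]);win=np.array([.7697,-.0122,.0855]);f=win+.2*n
tcp=f-.0052*n;print(n,f,tcp)
Rt=frame(-n,[-np.sin(a),np.cos(a),0])
print("tilt step only");go(s,s["tool_pos"],Rt)
print("full");go(s,tcp,Rt); print(np.degrees(np.linalg.norm((R0.inv()*Rt).as_rotvec())))
```

```text
[ 0.5378 -0.2539  0.2719] 0.049693991693137665 [ 0.6577  0.147  -1.518 ] 15.075 [-0.6402  0.4467  1.1171  0.0005  1.5799 -2.0894]
jar low [[0.0208 0.017  0.0065]
 [0.0262 0.0296 0.0218]] [0.0292 0.0333 0.0236]
[-0.4351 -0.0388  0.8996] [ 0.6827 -0.02    0.2654] [ 0.6849 -0.0198  0.2607]
tilt step only
mm [0. 0. 0.] shift [0. 0. 0.] turn [ 0.0585 -0.264  -0.5753] deg [  2.6 -11.9 -25.9] clock 15.075
full
mm [117.7  11.3 250.3] shift [0.1569 0.0151 0.3337] turn [ 0.0585 -0.264  -0.5753] deg [  2.6 -11.9 -25.9] clock 15.075
28.60622983917807
```

View pics/scene8.png

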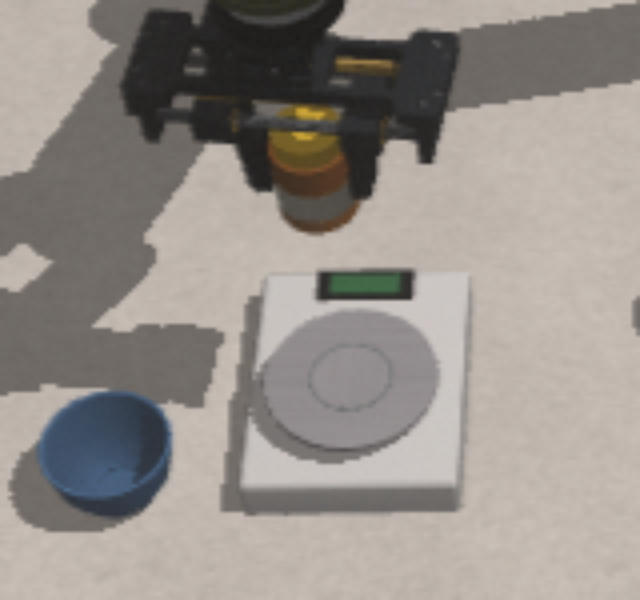

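The jar is lifted and upright (crop (315,165)), and the pan stands empty again at (350,378). Now to the reader focus.

Call:
apply_moves([
  [[0.014,0.001,0.03],[0.005,-0.024,-0.05],-1],
  [[0.03,0.003,0.07],[0.012,-0.055,-0.12],-1],
  [[0.05,0.005,0.11],[0.02,-0.09,-0.19],-1],
  [[0.07,0.007,0.15],[0.026,-0.12,-0.26],-1],
  [[0.09,0.009,0.19],[0.033,-0.15,-0.33],-1],
  [[0.11,0.011,0.23],[0.04,-0.18,-0.4],-1],
  [[0.125,0.012,0.265],[0.047,-0.21,-0.46],-1],
  [[0.14,0.014,0.3],[0.053,-0.24,-0.52],-1],
  [[0.15,0.015,0.32],[0.057,-0.255,-0.555],-1],
  [[0.157,0.015,0.334],[0.0585,-0.264,-0.575],-1],
  [[0.157,0.015,0.334],[0.0585,-0.264,-0.575],-1],
  [[0.157,0.015,0.334],[0.0585,-0.264,-0.575],-1],
])

```text
clock: 16.62
tool_pos: [0.6849, -0.0202, 0.2606]
eef_rot: [0.696, -0.681, -0.188, -0.128]
contact_force: [-0.6, -0.2, -1.4]
gripper_width: 0.0494
```

Run:
```python
from h import *
from station import r
np.set_printoptions(precision=4,suppress=True)
s=r.state();print(s["tool_pos"],s["gripper_width"],s["contact_force"],s["clock"],s["q"])
t=np.radians(25.9);a=np.radians(5.1)
n=np.array([-np.sin(t)*np.cos(a),-np.sin(t)*np.sin(a),np.cos(t)]);f=np.array([.7697,-.0122,.0855])+.2*n
Rt=frame(-n,[-np.sin(a),np.cos(a),0]);go(s,f-.0052*n,Rt)
def pj(p,X):
    C=(np.array(X)-p["pose"][:3,3])@p["pose"][:3,:3];return C[0]/C[2]*p["fx"]+p["cx"],C[1]/C[2]*p["fy"]+p["cy"]
for nm in("scene","top"):
    ps=[r.snapshot(nm) for _ in range(4)];p=dict(ps[0]);p["z_map"]=np.median([q["z_map"] for q in ps],0);W=cloud(p);im=p["image"]
    hsv=cv2.cvtColor(im,cv2.COLOR_RGB2HSV)
    bx=(abs(W[...,0]-.77)<.07)&(abs(W[...,1]+.012)<.07)&(W[...,2]>.05)&(W[...,2]<.125)
    yel=bx&(hsv[...,0]>15)&(hsv[...,0]<38)&(hsv[...,1]>100);X=W[yel]
    if len(X)>30:
        c,nn,sd,N=plane(X);print(nm,"frame plane",c,nn,sd,N,"tilt",np.degrees(np.arccos(nn[2])))
    R0=tool(s);L=R0.inv().apply((W.reshape(-1,3)-s["tool_pos"])).reshape(W.shape)
    m=(abs(L[...,0])<.03)&(abs(L[...,2])<.024)&(L[...,1]>-.05)&(L[...,1]<.05)
    print("jar",m.sum(),L[m].min(0),L[m].max(0))
    u,v=map(int,pj(p,f)); 
    c=np.ascontiguousarray(im[max(0,v-60):v+75,u-80:u+80,::-1]);c=cv2.resize(c,None,fx=4,fy=4)
    cv2.imwrite(f"pics/{nm}9.png",c)
```

```text
[ 0.6849 -0.0202  0.2606] 0.04935251647300122 [-0.6195 -0.2071 -1.3669] 16.625 [-0.2547  0.4418  1.2279  0.17    1.0503 -1.9668]
mm [ 0.1 -0.1  0.4] shift [ 0.0001 -0.0001  0.0005] turn [ 0.0002 -0.0009 -0.0012] deg [ 0.  -0.  -0.1] clock 16.625
scene frame plane [ 0.7742 -0.0148  0.0888] [-0.434  -0.0359  0.9002] 0.0007151796872252492 324 tilt 25.819195039470507
jar 682 [-0.0226 -0.0412 -0.0239] [0.0283 0.0308 0.0238]
top frame plane [ 0.7751 -0.0058  0.0902] [-0.4342 -0.0395  0.8999] 0.0013044553520131018 440 tilt 25.850805519746554
jar 196 [ 0.0047 -0.0433 -0.0238] [0.0254 0.0295 0.0239]
```

View pics/scene9.png

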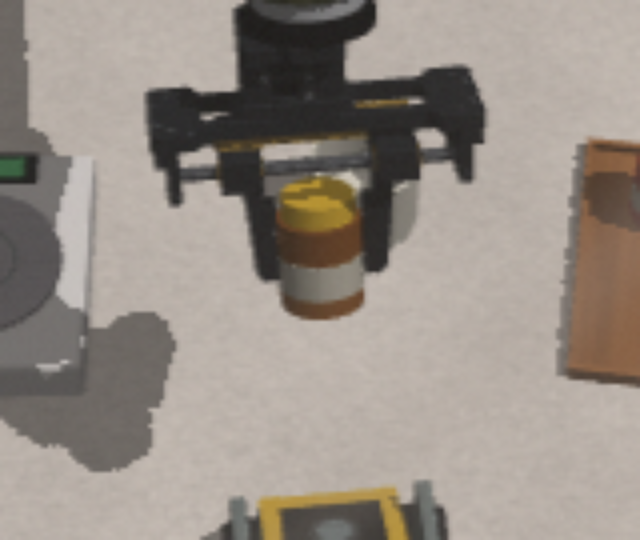

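View pics/top9.png

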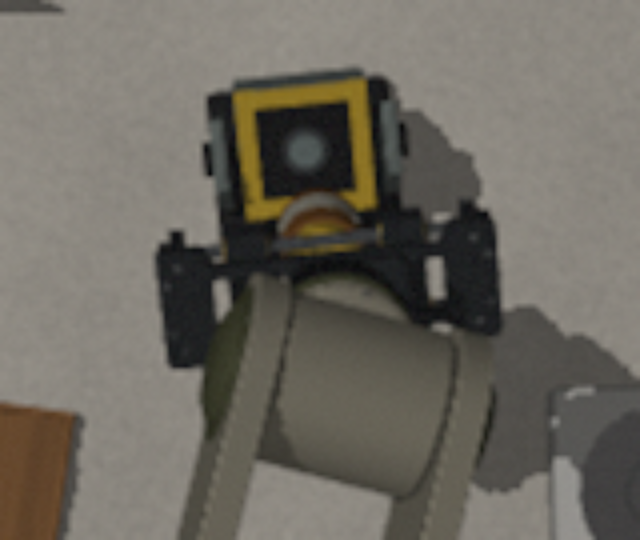

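The scene view shows the jar held with its base toward the reader (band at (320,280)), and the top view shows the window at (307,150). As a last check I fit a cylinder to the jar's surface for its tilt and offset in the hand.

Run:
```python
from h import *
from station import r
from scipy.optimize import least_squares
np.set_printoptions(precision=4,suppress=True)
s=r.state();R0=tool(s)
t=np.radians(25.9);a=np.radians(5.1);n=np.array([-np.sin(t)*np.cos(a),-np.sin(t)*np.sin(a),np.cos(t)])
for nm,b in(("scene",[-.002,.002,0]),("top",[.002,-.0025,-.001])):
    ps=[r.snapshot(nm) for _ in range(4)];p=dict(ps[0]);p["z_map"]=np.mean([q["z_map"] for q in ps],0);W=cloud(p)+b
    L=R0.inv().apply((W.reshape(-1,3)-s["tool_pos"])).reshape(W.shape)
    m=(abs(L[...,0])<.035)&(abs(L[...,2])<.0225)&(L[...,1]>-.014)&(L[...,1]<.028)&(L[...,0]>.005);X=L[m]
    g=lambda v:np.hypot(X[:,0]-v[0]-v[2]*X[:,1],X[:,2]-v[1]-v[3]*X[:,1])-.025
    f=least_squares(g,[0,0,0,0],loss="soft_l1",f_scale=.001)
    ax=R0.apply(-np.array([f.x[2],1,f.x[3]]));ax/=np.linalg.norm(ax)
    print(nm,len(X),"offset x,z mm",f.x[:2]*1e3,"tilt deg",np.degrees(f.x[2:]),"angle to n",np.degrees(np.arccos(ax@n)),np.std(g(f.x)))
    m2=(abs(L[...,0]-.005)<.022)&(abs(L[...,2])<.02)&(L[...,1]>-.06)&(L[...,1]<.05)
    print("y extent",np.percentile(L[m2][:,1],[1,99]))
print(s["clock"],s["qd"].round(3))
```

```text
scene 302 offset x,z mm [-2.4028  0.4119] tilt deg [0.3822 0.2257] angle to n 0.4208968025401467 0.0010072629320334028
y extent [-0.041   0.0288]
top 97 offset x,z mm [0.5381 1.277 ] tilt deg [0.2178 0.2746] angle to n 0.3394659369438825 0.00037412818707059886
y extent [-0.0401  0.031 ]
17.025 [ 0.003  0.002 -0.     0.    -0.001 -0.   ]
```

Call:
apply_moves([
  [[0.001,0,0.0005],[0,0,0],-1],
  [[0.001,0,0.0005],[0,0,0],-1],
  [[0.001,0,0.0005],[0,0,0],-1],
  [[0.001,0,0.0005],[0,0,0],-1],
  [[0.001,0,0.0005],[0,0,0],-1],
  [[0.001,0,0.0005],[0,0,0],-1],
  [[0.001,0,0.0005],[0,0,0],-1],
  [[0.001,0,0.0005],[0,0,0],-1],
])

```text
clock: 18.42
tool_pos: [0.6857, -0.0191, 0.2609]
eef_rot: [0.696, -0.681, -0.189, -0.127]
contact_force: [-0.0, -0.1, -1.9]
gripper_width: 0.0492
```

Run:
```python
from station import r
s=r.state();print(s["tool_pos"],s["gripper_width"],s["contact_force"],abs(s["qd"]).max(),s["clock"])
print(r.close_job())
```

```text
[ 0.68568358 -0.01913021  0.26092009] 0.04916632808449462 [-0.01776506 -0.12620335 -1.89572367] 0.002047885718333367 18.425
the job is handed in; nothing more can be done
None
```

The honey jar was weighed on the scale and is now held still in front of the date reader. I handed the job in at 18.4 s; no verdict was reported.

- **Weighing:** I lowered the jar slowly onto the middle of the pan and released it. It stood on its own with the fingers open for about 2 s. The pan's top read about 56 mm with the jar standing on it, so it had sunk about 4 mm, and I never lowered it further than that. The stop is at 14 mm.
- **At the reader:** The tool pose was within 1 mm of the computed one, about 0.4° from square to the window. The arm was at rest with about 25 N of grip.
- **Disagreements:** The two cameras differed by 4–7 mm sideways, so I used their average, which a check against the fingertips supported. That leaves about 2–3 mm uncertainty in the window's position. They put the jar's sideways offset in the hand at -2.4 mm and +0.5 mm. I shifted the tool by about 0.8 mm for this and did not measure the jar again afterwards.
- **Reader tilt:** Both cameras' depth data gave about 26°, which I used. Fitting only the frame's outline gave 12–24° and matched the images poorly when both cameras were combined, so I set it aside.
- **Other things:** I never touched the jam jar, cup, shaker, bowl or reader. I checked the reader's tilt near the end and it was unchanged, but I did not measure the others again.

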